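# Turn the tray-plan card over in the bakery's card stand

## Robot

A 6-joint arm with a two-finger parallel gripper is mounted at the origin on the work surface. World frame = base frame: x ahead of the robot, y to its left, z up, the work surface at z = 0. Lengths are in mm, angles in rad, forces in N, time in s.
With the tool pointing down it reaches from about 400 to 925 mm from the base axis. Payload 12.5 kg.
Tool frame: the origin (TCP) lies on the mounting face of the last link; the fingertips stand 190 mm ahead of it and the grasp point (between the pads) lies 171 mm ahead of it (env.grasp_offset is the distance from the TCP to the grasp point, in mm); z points along the fingers, y is the direction in which the jaws open and shut (so a half turn about z gives the same grasp; the last joint's range is limited). The gripper opens to 95 mm and grips with 3 to 60 N. Pads are 20 mm wide; open, the fingers measure 119 mm over their backs; the gripper's body (75 mm by 180 mm) begins 59 mm behind the grasp point.
Start: joints at [-1.304, 0.491, 1.559, -0, 1.092, -0.106], TCP at [227.659, -582.062, 404.761] pointing down, gripper open.
Joint ranges: [-3.1, 3.1], [-0.84, 2.19], [0.05, 2.79], [-1.13, 4.28], [0.06, 2.93], [-2.69, 2.69]. Speed limits (rad/s): [2.22, 2.22, 2.79, 3.14, 3.14, 3.14].

## Interface

Orientations are given as [roll, pitch, yaw] about the fixed x, y, z axes, in that order (R = Rz(yaw) Ry(pitch) Rx(roll)).
In Python, from cell import env, viewer gives the robot as it stands.
- The arm moves only by the tool play_rows, never from a script. Its argument "increments" is a list of rows, each an object of numbers: "dx", "dy", "dz": the shift along the tool's x, y, z in mm; "rx", "ry", "rz": the turn, a rotation vector about the tool's x, y, z in units of 6 degrees (1.0 is 6 degrees). A call has 1 to 8 rows; each row is the pose to reach, as a shift and turn from the pose measured when the call began, along the tool's axes at that moment; what a row does not reach only later rows make up. A row lasts 1/12 s, in which the tool goes at most 41.7 mm and 7.16 degrees, less where a joint would pass 70% of its speed; a pose out of reach is approached as far as the arm can. A call with a gripper value outside its range is refused whole. "fingers" is the opening, from 0 (shut) to 1 (fully open), set as the call begins (left out, the last holds). The fingers move at their own pace and stop on an object; the grip force is fixed at half the most. Time passes only in rows, so rows that repeat a pose let the fingers close. It gives the time, the measured TCP pose, the force and the opening at its end, in the units of the state.
- env.state(): the state, without advancing time (a new reading comes with each control period).
- viewer.read_camera(name): name is "side" or "top" or "wrist"; returns a dict with "image" (480x640x3 uint8, red, green, blue), "fx", "fy", "cx", "cy" (pixels), "rvec" (rotation vector, rad) and "tvec" (3), from world to camera coordinates, as OpenCV has them. Camera axes: x right, y down, z forward; pixel columns grow to the right and rows downward; lengths in mm; the calibration is good to about 2 mm. The wrist camera is an equidistant fisheye: a pixel r from the principal point sees the ray r / f radians off the axis. A picture is of the moment at which its call begins. There is no depth.
- env.job_done(): hands the job in, once; it reports no verdict.
The state is a dict: "t": time; "joints": joint angles; "qvel": joint speeds; "tau": joint torques, N m; "eef_pos": TCP position; "tcp_rot": TCP orientation; "ft_force": force on the tool from outside, world axes, zero at the start; "moment": the same for the moment, N m; "opening": opening from 0.0 (shut) to 1.0 (fully open).
Only numpy, scipy, OpenCV 4.12 (cv2) and the standard library are available. Lean on these libraries where they do the work, as an engineer would, in place of code of your own. Each camera call takes 0.05 s, during which the arm holds its last target.

## Task

The baker is done with the tray plan on show: turn the top right-hand card of the steel card stand over its spine with a fingertip and press it down so that it lies flat on the card already turned on the left. Only push it with the tip or outside of the fingers, do not pinch it; leave the next card lying flat on the right, and do not disturb the things standing around.

Things in the scene. Friction and masses are not known exactly. Their poses are not given: they have to be found in the camera images.
- stand: Steel stand, fixed to the table, about 220 x 390 x 75 mm with its cards. Origin on the table top under its centre; z up, x along the spine (away from the robot), y to the left. Two rest wings (top at z = 53.5 mm, x +-95 mm) reach to y = +-150 mm, each ending in a 12 mm folded-down lip; upright side plates under them at y = +-105 mm; outside these it is open beneath, down to the table.
- spine (a point): Middle of the spine rod that the cards swing on: 8 mm thick, along x of the stand, z = 60.5 mm above the table. Brackets at its ends (x = +-108 mm) reach up to z = 71 mm. Three like cards hang on it, grey plastic, 4 mm thick, 210 mm along x, from 12 to 165 mm from the rod's axis, each with an index tab 45 mm long out to 193 mm.
- card (a joint): The card to turn: 0 = flat on the right (-y, mid-plane at z = 60.5 mm, on the next card), 1.57 = upright, 3.14 = flat on the left (its stop; mid-plane again at z = 60.5 mm). It starts between 0 and 0.3. About 0.15 kg; its hinge is stiff (friction 0.2 N m), so it stays at any angle where it is left; some 2 N at its edge moves it.
- card_tab (a point): Outer edge of that card's tab, mid-thickness, 193 mm from the rod's axis, at x = 0 of the stand; it moves with the card. The tab is 45 mm along the spine, sticks out 28 mm from the card's edge and is 4 mm thick; there is nothing under it down to the table.
- next_card (a joint): The next card, under the first: 0 = flat on the right, where it stays (mid-plane at z = 56 mm). Same size and stiff hinge; its tab is at x = +70 mm of the stand, so not under the first card's tab. A third such card, already turned, is fixed flat on the left: top at z = 58 mm, tab at x = -70 mm.
- tart: Custard tart, 68 mm across, 25 mm high, on the table on the robot's side of the stand. Origin under its centre.
- brush: Pastry brush, 200 mm, lying on the far side of the stand. Origin under its middle.
- spatula: Spatula, 240 mm, lying on the robot's side of the stand. Origin under its middle.
- tins: Nested stack of four tart tins, 74 mm across, 41 mm high, left of the stand. Origin under its centre.
- jug: Steel mug with a handle, 90 mm across, 100 mm high, left of the stand. Origin under its centre.
- bowl: Steel bowl, 130 mm across, 55 mm high, on the right of the table. Origin under its centre.
- spray_bottle: Spray bottle, 72 mm across, 210 mm high, on the left of the table. Origin under its centre.

How it is judged (in metres and radians):
At the end, for the whole second after the job is handed in: The card lies flat on the left (joint above 3.07 rad: its edge no more than about 12 mm up) and the next card lies flat on the right (joint below 0.07 rad) (value of joint card above 3.07 rad and value of joint next_card below 0.07 rad); the robot touches nothing.
It fails at once if the card is pinched: the fingers press on its upper and its under side at once (over 2 N each) ((contact force between the fingers and card_c1 above 2 N or contact force between the fingers and card_c2 above 2 N) and (contact force between the fingers and card_c3 above 2 N or contact force between the fingers and card_c4 above 2 N)).
It fails at once if the next card is lifted with it (more than 0.15 rad) (value of joint next_card above 0.15 rad).
It fails at once if a thing standing around is moved by more than 30 mm (distance of any of tart, brush, spatula, tins, jug, bowl, spray_bottle from where it was at the start of the episode above 0.03 m).
It also fails if it takes over 42 s, if anything falls off the work surface, if the arm or the gripper's body presses on something with over 40 N, if the wrist force passes 120 N, or if a joint passes its speed limit or range.

## Working session

There is one attempt and no reset: what is moved stays moved. The work goes in short steps, Python scripts to look and compute and a tool call to move; the robot and the scene stay as the last step left them, time stands still between calls to the robot, and variables do not carry over. Pictures are saved under pics/ and viewed, and the job is handed in when it is done.

Besides the shell and the picture viewer there is one more tool, called after "Emit:" as name([rows], argument=value, ...), one row to a line, values as JSON. play_rows: Moves the arm, as the interface text tells. Its arguments: {"type":"object","properties":{"increments":{"type":"array","items":{"type":"object","properties":{"dx":{"type":"number"},"dy":{"type":"number"},"dz":{"type":"number"},"rx":{"type":"number"},"ry":{"type":"number"},"rz":{"type":"number"}}}},"fingers":{"type":"number"}},"required":["increments"]}

```bash
mkdir -p pics; ls
python3 - <<'E'
from cell import env, viewer
import cv2
print(env.state())
for n in("side","top","wrist"):
    c=viewer.read_camera(n); cv2.imwrite(f"pics/{n}0.png",c["image"][:,:,::-1]); print(n,[c[k] for k in("fx","fy","cx","cy","rvec","tvec")])
E
```

```text
pics
{'t': 0.0, 'joints': array([-1.30361495e+00,  4.91546713e-01,  1.55943782e+00, -1.59451769e-05,
        1.09167166e+00, -1.05586716e-01]), 'qvel': array([-0.00101325, -0.00179857, -0.00088901,  0.00043974, -0.0004934 ,
        0.00042992]), 'tau': array([-1.97630565e-03, -6.12650371e+01, -2.58179730e+01,  6.91940566e-02,
        4.82693198e-02, -1.42282779e-04]), 'eef_pos': array([ 227.64163487, -582.03687426,  404.17362053]), 'tcp_rot': array([-3.14053355e+00, -9.80235355e-05,  3.72775403e-01]), 'ft_force': array([ 1.37446159, -0.51189904, -0.44107047]), 'moment': array([-0.03272752,  0.07623029, -0.01494172]), 'opening': 0.9959616978465322}
side [560.4405150409555, 560.4405150409555, 323.39208064713824, 238.85787387059332, array([ 0.93568306, -2.3236783 ,  1.24402147]), array([ 426.60619073,  256.70216217, 1198.4172549 ])]
top [560.3824432373049, 560.3824432373049, 320.2848589120822, 243.84826966545316, array([ 2.18924416, -2.21326732,  0.08001579]), array([  33.60603704,  569.86714842, 1203.72145192])]
wrist [371.64829954431775, 371.64829954431775, 315.93719021940603, 232.66452298436798, array([-2.41016841,  1.64541437,  0.21641447]), array([-625.24262148,  -29.09799624,  390.56603574])]
```

View pics/side0.png

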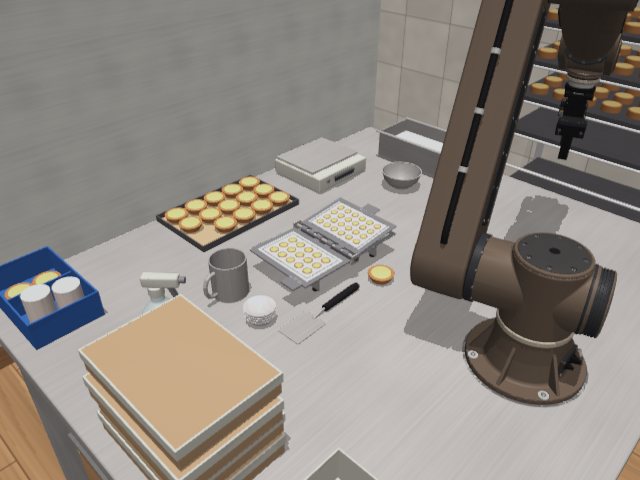

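View pics/top0.png

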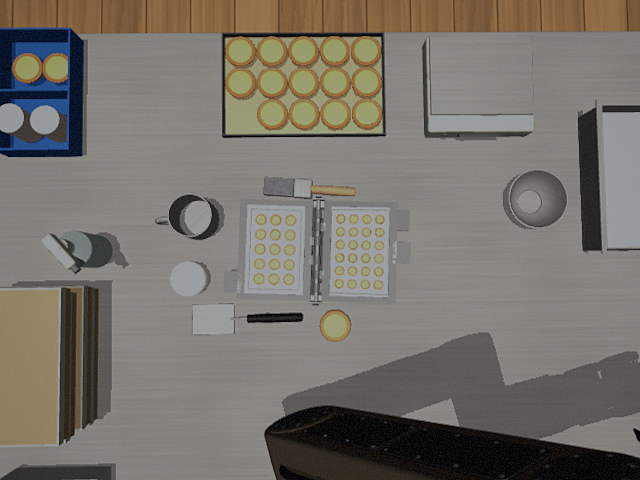

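View pics/wrist0.png

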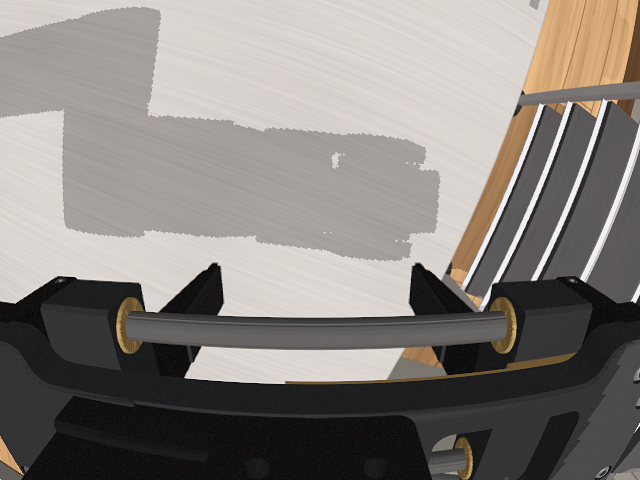

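```bash
cat > h.py <<'E'
import numpy as np, cv2
from cell import env, viewer
def cam(n,save=None):
    c=viewer.read_camera(n)
    if save: cv2.imwrite(save,c["image"][:,:,::-1])
    return c
def ray(c,u,v):
    R,_=cv2.Rodrigues(np.array(c["rvec"]));t=np.array(c["tvec"]).ravel()
    d=R.T@np.array([(u-c["cx"])/c["fx"],(v-c["cy"])/c["fy"],1]);return -R.T@t,d
def onz(c,u,v,z):
    o,d=ray(c,u,v);return o+d*(z-o[2])/d[2]
def proj(c,p):
    R,_=cv2.Rodrigues(np.array(c["rvec"]));q=R@np.array(p,float)+np.array(c["tvec"]).ravel()
    return c["fx"]*q[0]/q[2]+c["cx"],c["fy"]*q[1]/q[2]+c["cy"]
def crop(c,x0,y0,x1,y1,s,f):
    cv2.imwrite(f,cv2.resize(c["image"][y0:y1,x0:x1,::-1],None,fx=s,fy=s,interpolation=cv2.INTER_CUBIC))
E
python3 - <<'E'
from h import *
c=cam("top"); crop(c,220,170,420,320,4,"pics/t1.png")
d=cam("side"); crop(d,240,180,410,310,4,"pics/s1.png")
for p in [(318,199),(318,302)]: print(onz(c,*p,65))
E
```

```text
[661.6848093   31.95577842  65.        ]
[446.62184156  34.35369079  65.        ]
```

View pics/t1.png

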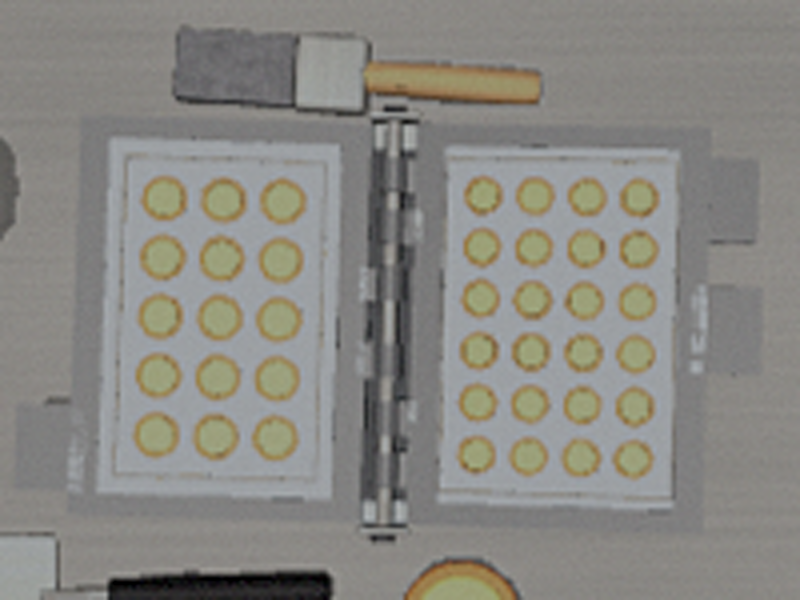

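View pics/s1.png

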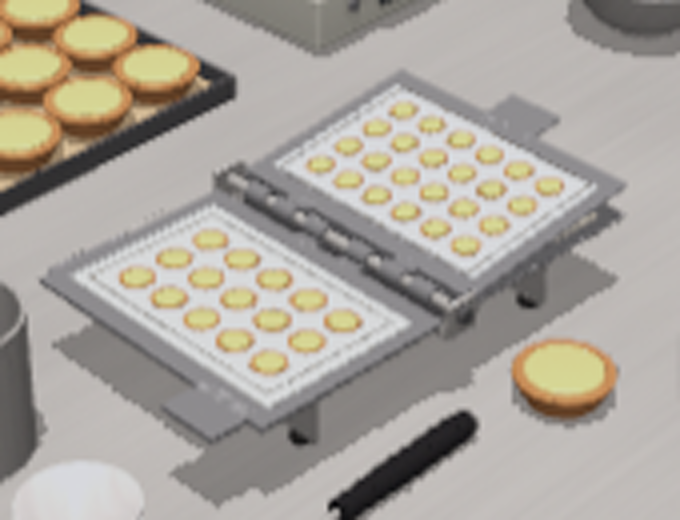

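Run:
```python
from h import *
c=cam("top");d=cam("side")
a=onz(c,220+396/4,170+107/4,69);b=onz(c,220+384/4,170+537/4,69)
m=(a+b)/2; th=np.arctan2(*(a-b)[[1,0]]); print(a,b,m,th,np.linalg.norm(a-b))
ex=np.array([np.cos(th),np.sin(th),0]);ey=np.array([-np.sin(th),np.cos(th),0])
o1,d1=ray(c,220+762/4,170+330/4);o2,d2=ray(d,240+539/4,180+105/4)
A=np.stack([d1,-d2],1);s=np.linalg.lstsq(A,o2-o1,rcond=None)[0]
p=o1+s[0]*d1;q=o2+s[1]*d2;print(p,q)
m[2]=0
for r in(p,q): print((r-m)@ex,(r-m)@ey,r[2])
S=lambda x,y,z:m+x*ex+y*ey+np.array([0,0,z])
# overlay
for nm,k,sc,ox,oy,f in(("t",c,4,220,170,"pics/t1.png"),("s",d,4,240,180,"pics/s1.png")):
    im=cv2.imread(f)
    for an,col in((0,(0,0,255)),(.1,(0,255,0)),(.2,(255,0,0)),(.3,(0,255,255))):
        P=[S(x,-r*np.cos(an),60.5+r*np.sin(an)) for x,r in((105,12),(105,165),(22.5,165),(22.5,193),(-22.5,193),(-22.5,165),(-105,165),(-105,12))]
        P=np.array([[(proj(k,w)[0]-ox+.5)*sc,(proj(k,w)[1]-oy+.5)*sc] for w in P]).astype(np.int32)
        cv2.polylines(im,[P],True,col,1)
    cv2.imwrite(f"pics/o_{nm}.png",im)
hsv=cv2.cvtColor(c["image"],cv2.COLOR_RGB2HSV)
for nm,u,v,z in(("tart",335,325,25),("tins",190,278,41),("jug",193,216,100),("spray",80,250,100),("bowl",536,199,55),("spat",285,318,10),("spat0",193,320,3),("brushL",263,187,10),("brushR",355,191,10)):
    w=onz(c,u,v,z);print(nm,w.round(),((w-m)@ex).round(),((w-m)@ey).round())
```

```text
[665.85150341  29.86884529  69.        ] [442.23028859  38.58899794  69.        ] [554.040896    34.22892161  69.        ] -0.038975446299255354 223.79117224955485
[ 546.51608286 -156.37177773   86.76576357] [ 544.21788625 -158.31138      87.02367335]
-0.09223179864713917 -190.7491570006679 86.76576357312183
-2.3131053235551104 -192.77683680753125 87.02367334677956
tart [395.  -2.  25.] -157.0 -42.0
tins [499. 304.  41.] -65.0 268.0
jug [625. 286. 100.] 61.0 254.0
spray [558. 512. 100.] -14.0 477.0
bowl [ 659. -432.   55.] 123.0 -462.0
spat [410. 106.  10.] -146.0 66.0
spat0 [408. 306.   3.] -157.0 266.0
brushL [697. 152.  10.] 138.0 123.0
brushR [686. -50.  10.] 135.0 -79.0
```

View pics/o_t.png

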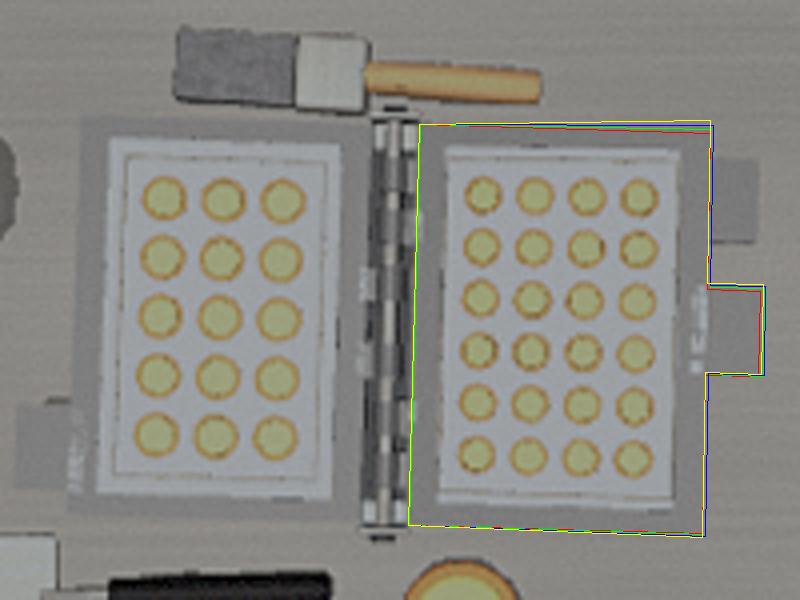

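View pics/o_s.png

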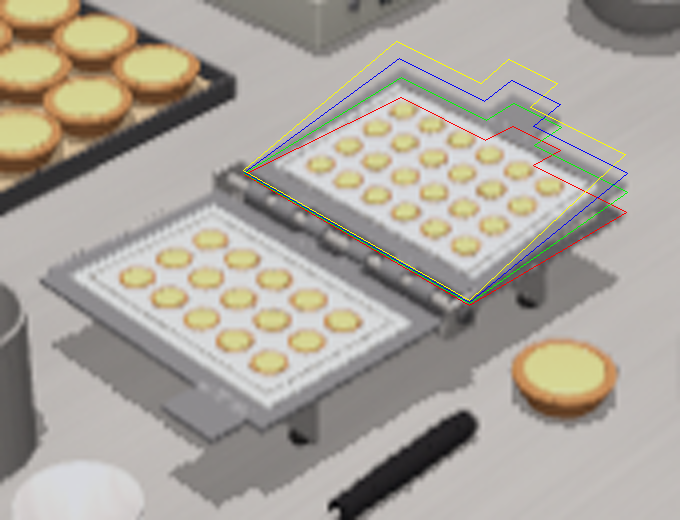

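```bash
cat >> h.py <<'E'
from scipy.spatial.transform import Rotation as Ro
M=np.array([554.,34.2,0]);TH=-.039
EX=np.array([np.cos(TH),np.sin(TH),0]);EY=np.array([-np.sin(TH),np.cos(TH),0]);EZ=np.array([0,0,1.])
def target(x,y,z,adeg):
    # tip at stand (x,y,z); tool axis points +y, adeg below horizontal
    a=np.radians(adeg); zt=np.cos(a)*EY-np.sin(a)*EZ; yt=EX; xt=np.cross(yt,zt)
    return M+x*EX+y*EY+z*EZ-190*zt, Ro.from_matrix(np.stack([xt,yt,zt],1))
def cur():
    s=env.state();return s,np.array(s["eef_pos"]),Ro.from_euler("xyz",s["tcp_rot"])
def inc(*wps,f=False):
    s,p,R=cur()
    tip=p+190*R.as_matrix()[:,2]-M; ax=R.as_matrix()[:,2]
    print("t%.2f tip stand %.1f %.1f %.1f  elev %.1f"%(s["t"],tip@EX,tip@EY,tip[2],np.degrees(np.arcsin(-ax[2]))),"q",s["joints"].round(2),"F",s["ft_force"].round(1),"op",round(s["opening"],2))
    for w in wps:
        P,T=target(*w); d=R.inv().apply(P-p); r=np.degrees((R.inv()*T).as_rotvec())/6
        print(w,"d",d.round(1),"|%.0f|"%np.linalg.norm(d),"r",r.round(2),"|%.1fdeg|"%(6*np.linalg.norm(r)))
E
python3 - <<'E'
from h import *
inc((0,-300,170,30),(0,-340,200,45))
c=cam("wrist");s,p,R=cur()
Rc,_=cv2.Rodrigues(np.array(c["rvec"]));print(R.inv().apply(-Rc.T@np.array(c["tvec"]).ravel()-p))
E
```

```text
t0.35 tip stand -302.1 -628.5 214.6  elev 90.0 q [-1.3   0.49  1.56 -0.    1.09 -0.11] F [ 0.7 -0.   0.3] op 1.0
(0, -300, 170, 30) d [342.5 -29.3 139.6] |371| r [ 5.77  8.81 -9.99] |87.1deg|
(0, -340, 200, 45) d [338.5 -20.3  70.3] |346| r [  4.33   6.62 -10.47] |78.7deg|
[72.62833799  0.40425423 19.62083858]
```

Emit:
play_rows([
  {"dx": 28,"dy": -2,"dz": 6,"rx": 0.36,"ry": 0.55,"rz": -0.87},
  {"dx": 56,"dy": -3,"dz": 12,"rx": 0.72,"ry": 1.1,"rz": -1.74},
  {"dx": 85,"dy": -5,"dz": 18,"rx": 1.08,"ry": 1.65,"rz": -2.6},
  {"dx": 113,"dy": -7,"dz": 23,"rx": 1.44,"ry": 2.2,"rz": -3.5},
  {"dx": 141,"dy": -8,"dz": 29,"rx": 1.8,"ry": 2.75,"rz": -4.35},
  {"dx": 169,"dy": -10,"dz": 35,"rx": 2.16,"ry": 3.3,"rz": -5.2},
  {"dx": 197,"dy": -12,"dz": 41,"rx": 2.5,"ry": 3.85,"rz": -6.1},
  {"dx": 225,"dy": -14,"dz": 47,"rx": 2.9,"ry": 4.4,"rz": -7.0},
], fingers=0)

```text
t: 1.07
eef_pos: [433.2, -486.4, 357.5]
tcp_rot: [-3.02, -0.53, 1.096]
ft_force: [-0.4, -0.0, 0.3]
opening: 0.495
```

Run:
```python
from h import *
inc((0,-340,200,45),(0,-300,150,30))
```

```text
t1.07 tip stand -81.0 -428.8 194.8  elev 58.9 q [-0.99  0.62  1.48  0.39  1.44 -0.68] F [-0.4 -0.   0.3] op 0.49
(0, -340, 200, 45) d [64.4 77.  55.7] |115| r [ 1.41  2.19 -3.43] |25.9deg|
(0, -300, 150, 30) d [ 26.9  82.8 137.1] |162| r [ 1.86  4.66 -3.24] |35.9deg|
```

Emit:
play_rows([
  {"dx": 5,"dy": 14,"dz": 23,"rx": 0.31,"ry": 0.78,"rz": -0.54},
  {"dx": 9,"dy": 28,"dz": 46,"rx": 0.62,"ry": 1.55,"rz": -1.08},
  {"dx": 13,"dy": 41,"dz": 68,"rx": 0.93,"ry": 2.33,"rz": -1.62},
  {"dx": 18,"dy": 55,"dz": 91,"rx": 1.24,"ry": 3.1,"rz": -2.16},
  {"dx": 22,"dy": 69,"dz": 114,"rx": 1.55,"ry": 3.9,"rz": -2.7},
  {"dx": 27,"dy": 83,"dz": 137,"rx": 1.86,"ry": 4.66,"rz": -3.24},
  {"dx": 27,"dy": 83,"dz": 137,"rx": 1.86,"ry": 4.66,"rz": -3.24},
  {"dx": 27,"dy": 83,"dz": 137,"rx": 1.86,"ry": 4.66,"rz": -3.24},
])

```text
t: 1.73
eef_pos: [536.7, -429.6, 243.7]
tcp_rot: [-3.136, -1.048, 1.528]
ft_force: [-0.4, 0.1, -0.1]
opening: 0.004
```

Run:
```python
from h import *
inc((0,-240,65,30),(0,-215,58,30),(0,-178,58,30))
```

```text
t1.73 tip stand 0.4 -299.5 148.8  elev 30.0 q [-0.84  0.85  1.42  0.65  1.73 -1.  ] F [-0.4  0.1 -0.1] op 0.0
(0, -240, 65, 30) d [-42.8  -0.5  93.4] |103| r [-0.02 -0.01 -0.02] |0.2deg|
(0, -215, 58, 30) d [-36.3  -0.5 118.5] |124| r [-0.02 -0.01 -0.02] |0.2deg|
(0, -178, 58, 30) d [-17.8  -0.5 150.6] |152| r [-0.02 -0.01 -0.02] |0.2deg|
```

Emit:
play_rows([
  {"dx": -14,"dz": 31},
  {"dx": -28,"dz": 62},
  {"dx": -43,"dz": 93},
  {"dx": -36,"dz": 118},
  {"dx": -36,"dz": 118},
  {"dx": -36,"dz": 118},
])

```text
invalid input
```

Run:
```python
from h import *
inc((0,-215,58,30),(0,-178,58,30))
c=cam("top"); crop(c,220,170,480,320,3,"pics/t2.png")
d=cam("side"); crop(d,240,130,440,310,3,"pics/s2.png")
cam("wrist","pics/w2.png")
```

```text
t1.73 tip stand 0.4 -299.5 148.8  elev 30.0 q [-0.84  0.85  1.42  0.65  1.73 -1.  ] F [-0.4  0.1 -0.1] op 0.0
(0, -215, 58, 30) d [-36.3  -0.5 118.5] |124| r [-0.02 -0.01 -0.02] |0.2deg|
(0, -178, 58, 30) d [-17.8  -0.5 150.6] |152| r [-0.02 -0.01 -0.02] |0.2deg|
```

View pics/t2.png

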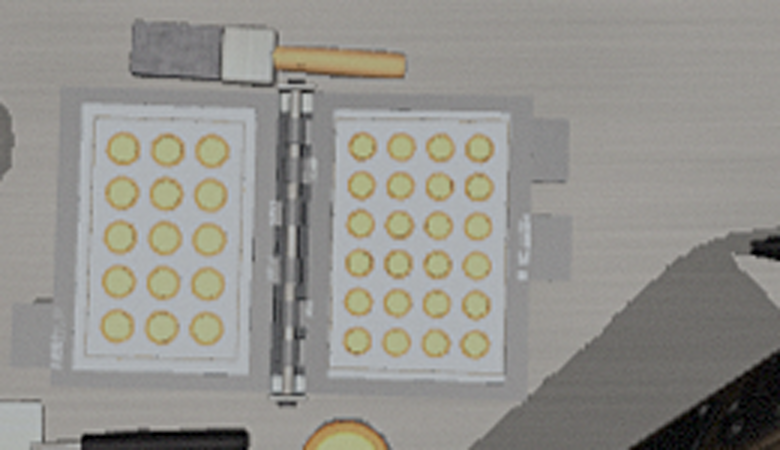

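View pics/s2.png

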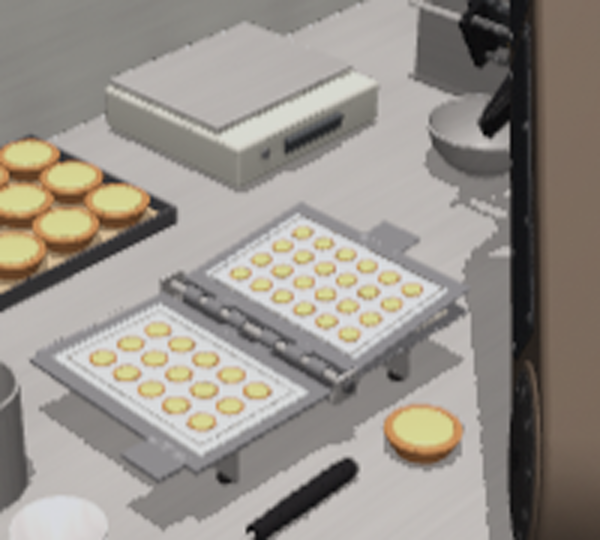

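View pics/w2.png

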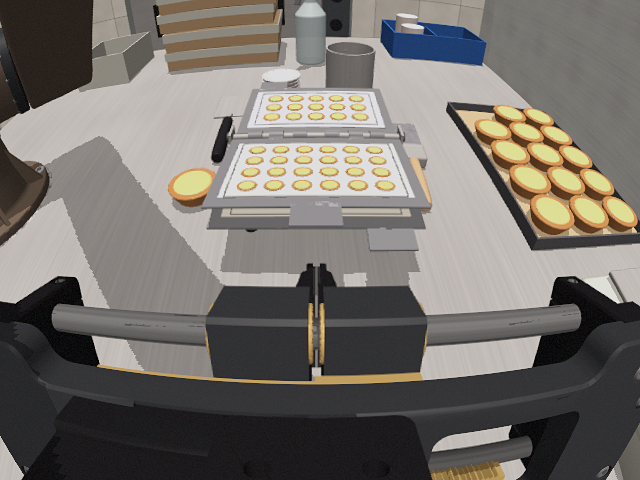

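The wrist view shows the closed fingers (column ~316) lined up with the card's tab (316,213), and the next card's tab lower to the right (393,238). The call was refused, so I'm resending it with all six fields.

Emit:
play_rows([
  {"dx": -14,"dy": 0,"dz": 31,"rx": 0,"ry": 0,"rz": 0},
  {"dx": -28,"dy": 0,"dz": 62,"rx": 0,"ry": 0,"rz": 0},
  {"dx": -43,"dy": 0,"dz": 93,"rx": 0,"ry": 0,"rz": 0},
  {"dx": -36,"dy": 0,"dz": 118,"rx": 0,"ry": 0,"rz": 0},
  {"dx": -36,"dy": 0,"dz": 118,"rx": 0,"ry": 0,"rz": 0},
  {"dx": -36,"dy": 0,"dz": 118,"rx": 0,"ry": 0,"rz": 0},
])

```text
t: 2.38
eef_pos: [539.0, -346.7, 156.9]
tcp_rot: [3.141, -1.044, 1.531]
ft_force: [-0.1, -0.2, 0.8]
opening: 0.007
```

Run:
```python
from h import *
inc((0,-215,58,30),(0,-178,58,30))
c=cam("top"); crop(c,220,170,480,320,3,"pics/t3.png")
d=cam("side"); crop(d,300,150,440,280,4,"pics/s3.png")
cam("wrist","pics/w3.png")
```

```text
t2.38 tip stand 0.1 -217.0 61.3  elev 30.2 q [-0.76  0.92  1.59  0.71  1.51 -1.1 ] F [-0.1 -0.2  0.8] op 0.01
(0, -215, 58, 30) d [-2.5  0.2  3.4] |4| r [ 0.02  0.03 -0.  ] |0.2deg|
(0, -178, 58, 30) d [16.1  0.1 35.4] |39| r [ 0.02  0.03 -0.  ] |0.2deg|
```

View pics/s3.png

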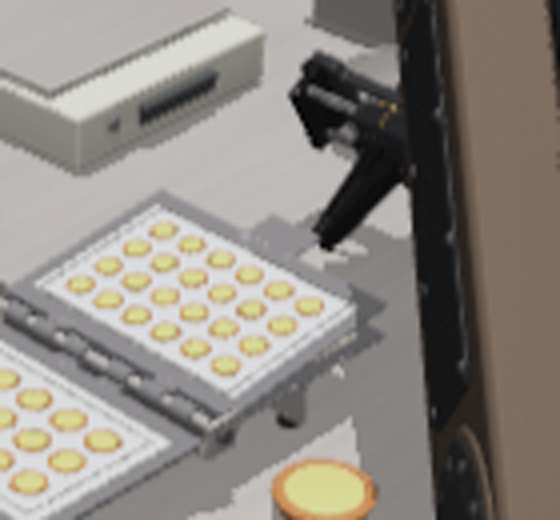

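View pics/w3.png

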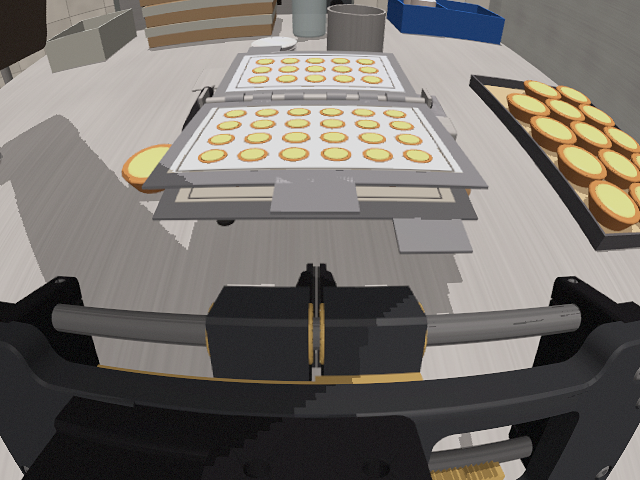

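Emit:
play_rows([
  {"dx": 8,"dy": 0,"dz": 17,"rx": 0,"ry": 0,"rz": 0},
  {"dx": 16,"dy": 0,"dz": 35,"rx": 0,"ry": 0,"rz": 0},
  {"dx": 16,"dy": 0,"dz": 35,"rx": 0,"ry": 0,"rz": 0},
  {"dx": 16,"dy": 0,"dz": 35,"rx": 0,"ry": 0,"rz": 0},
])

```text
t: 2.87
eef_pos: [540.7, -310.3, 154.4]
tcp_rot: [3.135, -1.042, 1.534]
ft_force: [-0.4, -0.2, 0.3]
opening: 0.003
```

```bash
cat >> h.py <<'E'
def arc(phi,r,al):
    f=np.radians(phi);a=np.radians(al)
    return (0,-r*np.cos(f)-10*np.sin(a),60.5+r*np.sin(f)-2*np.cos(f)-10*np.cos(a),al)
E
python3 - <<'E'
from h import *
cam("wrist","pics/w4.png")
d=cam("side"); crop(d,300,150,440,280,4,"pics/s4.png")
inc(*[arc(f,173,30) for f in (4,8,14,20,26,32,38)])
E
```

```text
t2.97 tip stand 1.1 -181.5 58.3  elev 30.3 q [-0.72  0.9   1.64  0.75  1.45 -1.12] F [-0.4 -0.7 -0.8] op 0.0
(0, np.float64(-177.57858069494958), np.float64(61.91248781936964), 30) d [ 4.  -0.1  1.5] |4| r [0.05 0.06 0.01] |0.4deg|
(0, np.float64(-176.31637589229166), np.float64(73.9361562907638), 30) d [15.  -0.1 -3.5] |15| r [0.05 0.06 0.01] |0.4deg|
(0, np.float64(-172.8611606457474), np.float64(91.75164244834613), 30) d [32.2 -0.  -9.5] |34| r [0.05 0.06 0.01] |0.4deg|
(0, np.float64(-167.56682339596216), np.float64(109.12984551592449), 30) d [ 49.8   0.  -13.7] |52| r [0.05 0.06 0.01] |0.4deg|
(0, np.float64(-160.4913700097559), np.float64(125.88036626406766), 30) d [ 67.9   0.  -16. ] |70| r [0.05 0.06 0.01] |0.4deg|
(0, np.float64(-151.7123206350617), np.float64(141.8196824821872), 30) d [ 86.    0.1 -16.5] |88| r [0.05 0.06 0.01] |0.4deg|
(0, np.float64(-141.32586037396288), np.float64(156.77315968628105), 30) d [ 1.042e+02  1.000e-01 -1.510e+01] |105| r [0.05 0.06 0.01] |0.4deg|
```

View pics/w4.png

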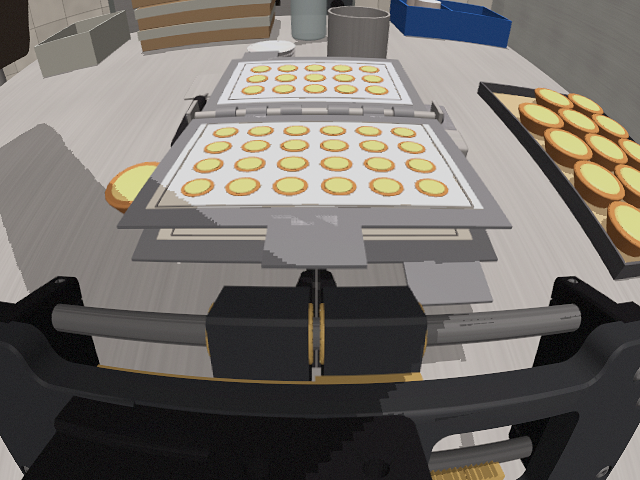

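The fingertips now disappear under the tab (rows 240–268, column 316). Lift.

Emit:
play_rows([
  {"dx": 8,"dy": 0,"dz": 0,"rx": 0,"ry": 0,"rz": 0},
  {"dx": 16,"dy": 0,"dz": -3,"rx": 0,"ry": 0,"rz": 0},
  {"dx": 24,"dy": 0,"dz": -7,"rx": 0,"ry": 0,"rz": 0},
  {"dx": 32,"dy": 0,"dz": -10,"rx": 0,"ry": 0,"rz": 0},
  {"dx": 41,"dy": 0,"dz": -12,"rx": 0,"ry": 0,"rz": 0},
  {"dx": 50,"dy": 0,"dz": -14,"rx": 0,"ry": 0,"rz": 0},
  {"dx": 50,"dy": 0,"dz": -14,"rx": 0,"ry": 0,"rz": 0},
])

```text
t: 3.55
eef_pos: [541.3, -297.4, 206.6]
tcp_rot: [3.131, -1.04, 1.538]
ft_force: [0.0, 0.7, 0.4]
opening: 0.006
```

Run:
```python
from h import *
cam("wrist","pics/w5.png")
d=cam("side"); crop(d,240,110,440,280,3,"pics/s5.png")
inc(*[arc(f,173,30) for f in (20,26,32,38,44,50,56,62)])
```

```text
t3.65 tip stand 1.0 -168.0 109.0  elev 30.3 q [-0.7   0.82  1.66  0.76  1.5  -1.06] F [ 0.   0.6 -0.2] op 0.01
(0, np.float64(-167.56682339596216), np.float64(109.12984551592449), 30) d [-0.8 -0.   0.3] |1| r [0.05 0.06 0.02] |0.5deg|
(0, np.float64(-160.4913700097559), np.float64(125.88036626406766), 30) d [17.2  0.  -2. ] |17| r [0.05 0.06 0.02] |0.5deg|
(0, np.float64(-151.7123206350617), np.float64(141.8196824821872), 30) d [35.4  0.1 -2.5] |36| r [0.05 0.06 0.02] |0.5deg|
(0, np.float64(-141.32586037396288), np.float64(156.77315968628105), 30) d [53.6  0.1 -1.1] |54| r [0.05 0.06 0.02] |0.5deg|
(0, np.float64(-129.44578545858664), np.float64(170.57696445088484), 30) d [71.5  0.1  2.2] |72| r [0.05 0.06 0.02] |0.5deg|
(0, np.float64(-116.2022564757713), np.float64(183.07985940236574), 30) d [89.   0.1  7.3] |89| r [0.05 0.06 0.02] |0.5deg|
(0, np.float64(-101.74037230043919), np.float64(194.14486020723635), 30) d [1.058e+02 1.000e-01 1.420e+01] |107| r [0.05 0.06 0.02] |0.5deg|
(0, np.float64(-86.21858036195911), np.float64(203.6507364011782), 30) d [1.219e+02 1.000e-01 2.280e+01] |124| r [0.05 0.06 0.02] |0.5deg|
```

View pics/w5.png

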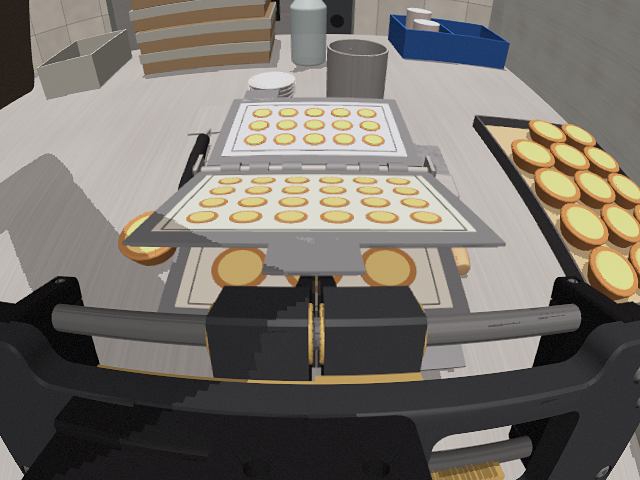

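View pics/s5.png

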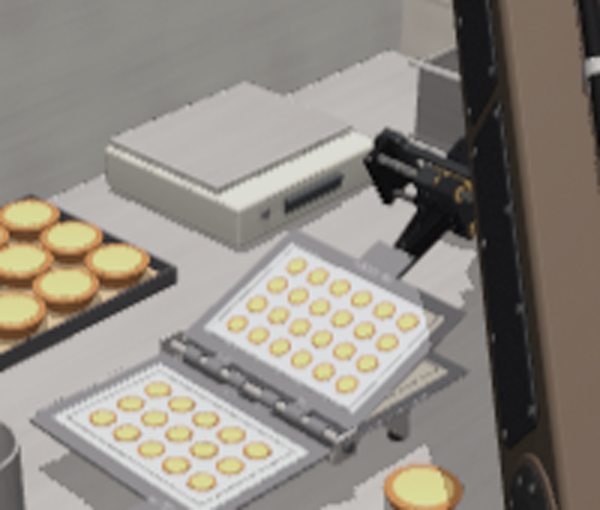

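The card follows (about 22°) and the next card stays flat. Continue.

Emit:
play_rows([
  {"dx": 17,"dy": 0,"dz": -2,"rx": 0,"ry": 0,"rz": 0},
  {"dx": 35,"dy": 0,"dz": -2,"rx": 0,"ry": 0,"rz": 0},
  {"dx": 54,"dy": 0,"dz": -1,"rx": 0,"ry": 0,"rz": 0},
  {"dx": 72,"dy": 0,"dz": 2,"rx": 0,"ry": 0,"rz": 0},
  {"dx": 89,"dy": 0,"dz": 7,"rx": 0,"ry": 0,"rz": 0},
  {"dx": 106,"dy": 0,"dz": 14,"rx": 0,"ry": 0,"rz": 0},
  {"dx": 122,"dy": 0,"dz": 23,"rx": 0,"ry": 0,"rz": 0},
  {"dx": 122,"dy": 0,"dz": 23,"rx": 0,"ry": 0,"rz": 0},
])

```text
t: 4.32
eef_pos: [544.3, -213.4, 300.3]
tcp_rot: [3.131, -1.041, 1.539]
ft_force: [0.6, 0.8, 0.3]
opening: 0.004
```

Run:
```python
from h import *
cam("wrist","pics/w6.png")
d=cam("side"); crop(d,240,90,440,280,3,"pics/s6.png")
inc((0,-67,205,30),(0,-40,205,30),(0,-10,205,30),(0,20,205,30),(0,50,200,30))
```

```text
t4.42 tip stand 0.8 -85.8 202.9  elev 30.4 q [-0.59  0.65  1.73  0.83  1.52 -0.94] F [-0.5  0.4 -0.1] op 0.0
(0, -67, 205, 30) d [10.2 -0.1 15.1] |18| r [0.04 0.06 0.03] |0.4deg|
(0, -40, 205, 30) d [23.8 -0.1 38.4] |45| r [0.04 0.06 0.03] |0.4deg|
(0, -10, 205, 30) d [39.  -0.2 64.3] |75| r [0.04 0.06 0.03] |0.4deg|
(0, 20, 205, 30) d [54.1 -0.2 90.2] |105| r [0.04 0.06 0.03] |0.4deg|
(0, 50, 200, 30) d [ 65.   -0.3 118.6] |135| r [0.04 0.06 0.03] |0.4deg|
```

View pics/w6.png

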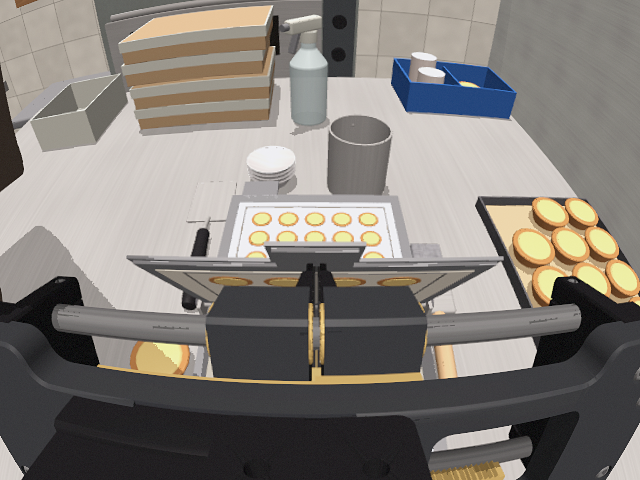

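View pics/s6.png

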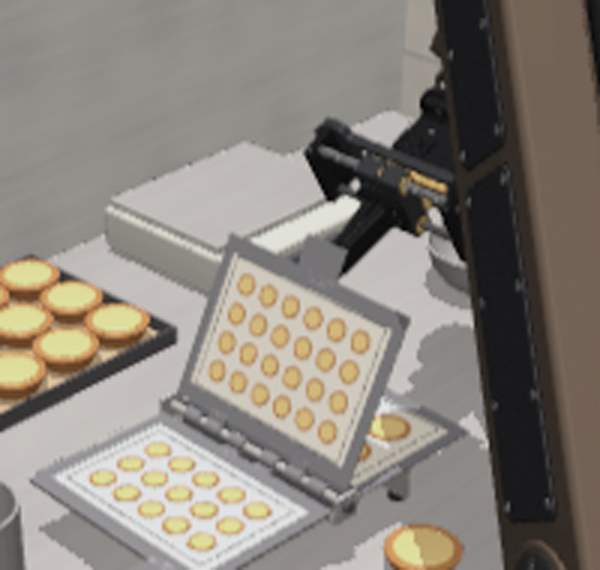

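Emit:
play_rows([
  {"dx": 10,"dy": 0,"dz": 15,"rx": 0,"ry": 0,"rz": 0},
  {"dx": 19,"dy": 0,"dz": 31,"rx": 0,"ry": 0,"rz": 0},
  {"dx": 29,"dy": 0,"dz": 47,"rx": 0,"ry": 0,"rz": 0},
  {"dx": 39,"dy": 0,"dz": 64,"rx": 0,"ry": 0,"rz": 0},
  {"dx": 47,"dy": 0,"dz": 77,"rx": 0,"ry": 0,"rz": 0},
  {"dx": 54,"dy": 0,"dz": 90,"rx": 0,"ry": 0,"rz": 0},
  {"dx": 65,"dy": 0,"dz": 118,"rx": 0,"ry": 0,"rz": 0},
  {"dx": 65,"dy": 0,"dz": 118,"rx": 0,"ry": 0,"rz": 0},
])

```text
t: 5.08
eef_pos: [549.6, -77.7, 294.4]
tcp_rot: [3.137, -1.042, 1.536]
ft_force: [-0.9, 0.6, -0.1]
opening: 0.003
```

```bash
cat >> h.py <<'E'
def arcL(psi,r,al):
    # psi = elevation of card above left horizontal; contact lower tip corner (tip - 10 n), under face offset 2
    f=np.radians(psi);a=np.radians(al)
    y=r*np.cos(f)+10*np.sin(a)-2*np.sin(f)*0; z=60.5+r*np.sin(f)+2*np.cos(f)+10*np.cos(a)
    return (0,round(float(y),1),round(float(z),1),al)
E
python3 - <<'E'
from h import *
cam("wrist","pics/w7.png")
d=cam("side"); crop(d,240,90,440,280,3,"pics/s7.png")
inc(*[arcL(p,140,a) for p,a in((63,36),(56,42),(49,48),(42,54),(35,60),(25,65),(15,65),(8,65),(2,65))])
E
```

```text
t5.18 tip stand 0.8 49.5 199.1  elev 30.3 q [-0.39  0.6   1.84  0.98  1.37 -0.91] F [-0.5 -0.5  0. ] op 0.0
(0, 69.4, 194.2, 36) d [24.6 -0.4 20.5] |32| r [ 0.02 -0.94  0.03] |5.7deg|
(0, 85.0, 185.1, 42) d [44.3 -0.4 41.6] |61| r [ 0.03 -1.94  0.03] |11.7deg|
(0, 99.3, 174.2, 48) d [61.3 -0.4 64.5] |89| r [ 0.03 -2.94  0.03] |17.7deg|
(0, 112.1, 161.5, 54) d [75.4 -0.4 89. ] |117| r [ 0.03 -3.94  0.02] |23.7deg|
(0, 123.3, 147.4, 60) d [ 86.7  -0.4 114.7] |144| r [ 0.03 -4.94  0.02] |29.7deg|
(0, 135.9, 125.7, 65) d [ 88.4  -0.5 145.3] |170| r [ 0.03 -5.78  0.02] |34.7deg|
(0, 144.3, 102.9, 65) d [ 72.9  -0.6 164.1] |180| r [ 0.03 -5.78  0.02] |34.7deg|
(0, 147.7, 86.2, 65) d [ 60.2  -0.6 175.5] |186| r [ 0.03 -5.78  0.02] |34.7deg|
(0, 149.0, 71.6, 65) d [ 48.3  -0.7 184. ] |190| r [ 0.03 -5.78  0.02] |34.7deg|
```

View pics/w7.png

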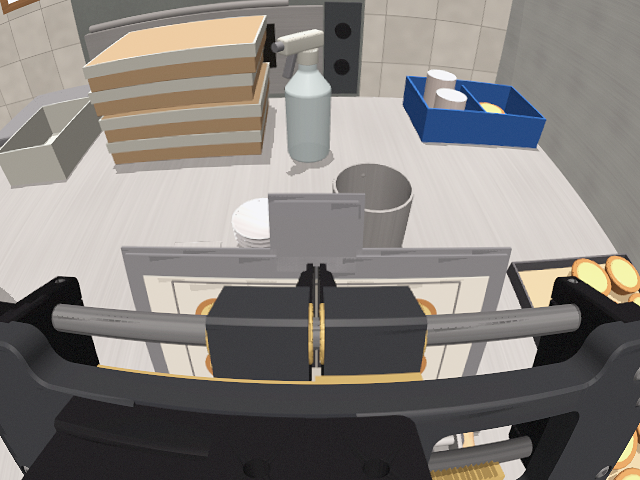

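View pics/s7.png

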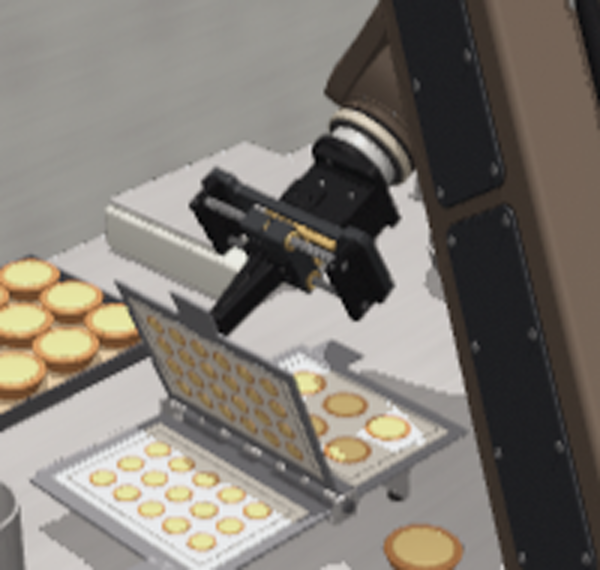

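The card is past upright (~110°) and leans left. Push it down along the arc, swinging the tool upright.

Emit:
play_rows([
  {"dx": 25,"dy": 0,"dz": 20,"rx": 0,"ry": -0.94,"rz": 0},
  {"dx": 44,"dy": 0,"dz": 42,"rx": 0,"ry": -1.94,"rz": 0},
  {"dx": 61,"dy": 0,"dz": 64,"rx": 0,"ry": -2.94,"rz": 0},
  {"dx": 75,"dy": 0,"dz": 89,"rx": 0,"ry": -3.94,"rz": 0},
  {"dx": 87,"dy": 0,"dz": 115,"rx": 0,"ry": -4.94,"rz": 0},
  {"dx": 88,"dy": 0,"dz": 145,"rx": 0,"ry": -5.78,"rz": 0},
  {"dx": 88,"dy": 0,"dz": 145,"rx": 0,"ry": -5.78,"rz": 0},
])

```text
t: 5.77
eef_pos: [556.4, 92.1, 296.6]
tcp_rot: [3.138, -0.432, 1.536]
ft_force: [-0.8, 0.5, -0.6]
opening: 0.005
```

Run:
```python
from h import *
cam("wrist","pics/w8.png")
d=cam("side"); crop(d,240,90,440,280,3,"pics/s8.png")
inc(*[arcL(p,140,a) for p,a in((20,65),(15,65),(10,65),(5,65),(2,65),(0,65),(-1,65))])
```

```text
t5.87 tip stand 1.1 135.7 125.4  elev 64.9 q [-0.02  0.54  1.84  0.6   0.84 -0.41] F [-0.6  0.3  0.1] op 0.0
(0, 140.6, 114.5, 65) d [ 0.1 -0.7 12. ] |12| r [ 0.02 -0.01  0.02] |0.2deg|
(0, 144.3, 102.9, 65) d [-1.5 -0.7 24.1] |24| r [ 0.02 -0.01  0.02] |0.2deg|
(0, 146.9, 91.0, 65) d [-4.2 -0.7 35.9] |36| r [ 0.02 -0.01  0.02] |0.2deg|
(0, 148.5, 78.9, 65) d [-7.9 -0.8 47.6] |48| r [ 0.02 -0.01  0.02] |0.2deg|
(0, 149.0, 71.6, 65) d [-10.5  -0.8  54.4] |55| r [ 0.02 -0.01  0.02] |0.2deg|
(0, 149.1, 66.7, 65) d [-12.5  -0.8  58.9] |60| r [ 0.02 -0.01  0.02] |0.2deg|
(0, 149.0, 64.3, 65) d [-13.6  -0.8  61. ] |63| r [ 0.02 -0.01  0.02] |0.2deg|
```

View pics/w8.png

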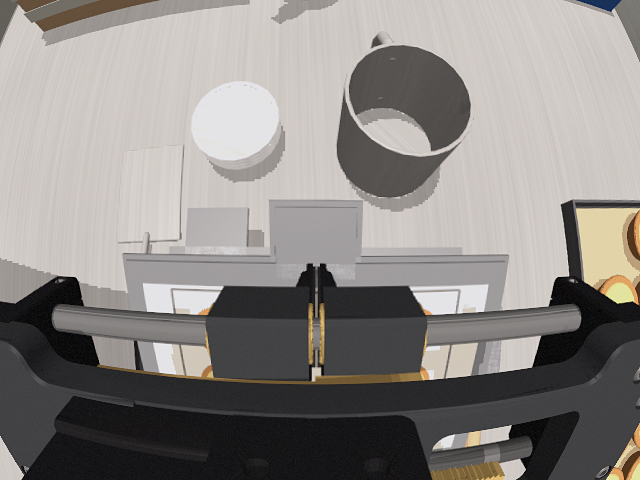

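View pics/s8.png

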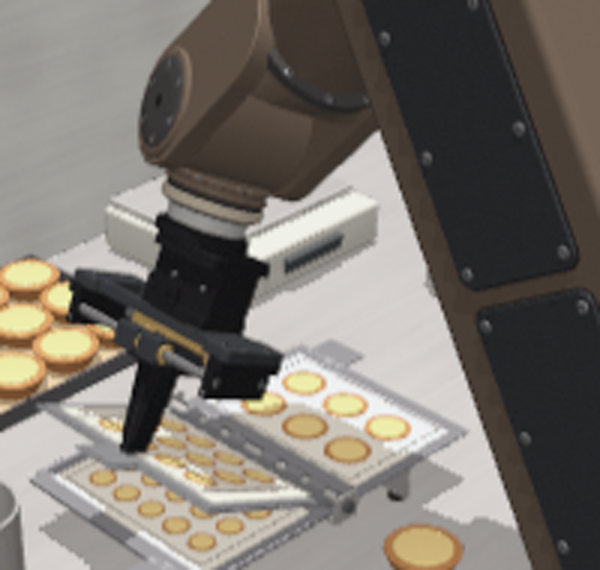

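Emit:
play_rows([
  {"dx": 0,"dy": 0,"dz": 12,"rx": 0,"ry": 0,"rz": 0},
  {"dx": -2,"dy": 0,"dz": 24,"rx": 0,"ry": 0,"rz": 0},
  {"dx": -4,"dy": 0,"dz": 36,"rx": 0,"ry": 0,"rz": 0},
  {"dx": -8,"dy": 0,"dz": 47,"rx": 0,"ry": 0,"rz": 0},
  {"dx": -10,"dy": 0,"dz": 54,"rx": 0,"ry": 0,"rz": 0},
  {"dx": -12,"dy": 0,"dz": 57,"rx": 0,"ry": 0,"rz": 0},
  {"dx": -12,"dy": 0,"dz": 58,"rx": 0,"ry": 0,"rz": 0},
  {"dx": -12,"dy": 0,"dz": 58,"rx": 0,"ry": 0,"rz": 0},
])

```text
t: 6.53
eef_pos: [557.4, 102.8, 239.5]
tcp_rot: [3.14, -0.438, 1.534]
ft_force: [-1.5, -0.8, 1.2]
opening: 0.001
```

Run:
```python
from h import *
cam("wrist","pics/w9.png")
d=cam("side"); crop(d,240,90,440,280,3,"pics/s9.png")
inc(*[arcL(p,140,a) for p,a in((0,65),(-1,65),(-2,65),)])
```

```text
t6.63 tip stand 1.2 149.2 67.7  elev 64.9 q [ 0.    0.63  1.87  0.68  0.74 -0.49] F [-0.4  0.  -0.3] op 0.0
(0, 149.1, 66.7, 65) d [-0.3 -0.8  0.9] |1| r [ 0.02 -0.01  0.02] |0.2deg|
(0, 149.0, 64.3, 65) d [-1.4 -0.8  3. ] |3| r [ 0.02 -0.01  0.02] |0.2deg|
(0, 149.0, 61.8, 65) d [-2.5 -0.8  5.3] |6| r [ 0.02 -0.01  0.02] |0.2deg|
```

View pics/s9.png

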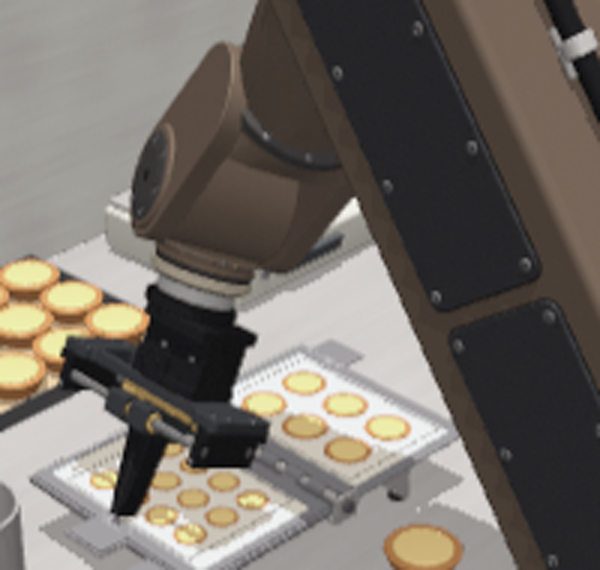

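Emit:
play_rows([
  {"dx": -1,"dy": 0,"dz": 2,"rx": 0,"ry": 0,"rz": 0},
  {"dx": -2,"dy": 0,"dz": 4,"rx": 0,"ry": 0,"rz": 0},
  {"dx": -2,"dy": 0,"dz": 4,"rx": 0,"ry": 0,"rz": 0},
])

```text
t: 6.88
eef_pos: [557.5, 102.6, 237.7]
tcp_rot: [3.137, -0.44, 1.535]
ft_force: [-7.9, -6.0, 31.3]
opening: 0.004
```

31 N of downward push means the card is on its stop. Retreat straight up.

Emit:
play_rows([
  {"dx": 4,"dy": 0,"dz": -9,"rx": 0,"ry": 0,"rz": 0},
  {"dx": 13,"dy": 0,"dz": -27,"rx": 0,"ry": 0,"rz": 0},
  {"dx": 25,"dy": 0,"dz": -54,"rx": 0,"ry": 0,"rz": 0},
  {"dx": 38,"dy": 0,"dz": -82,"rx": 0,"ry": 0,"rz": 0},
  {"dx": 51,"dy": 0,"dz": -109,"rx": 0,"ry": 0,"rz": 0},
  {"dx": 63,"dy": 0,"dz": -136,"rx": 0,"ry": 0,"rz": 0},
  {"dx": 76,"dy": 0,"dz": -160,"rx": 0,"ry": 0,"rz": 0},
  {"dx": 76,"dy": 0,"dz": -160,"rx": 0,"ry": 0,"rz": 0},
])

```text
t: 7.55
eef_pos: [556.9, 103.4, 420.1]
tcp_rot: [3.128, -0.441, 1.539]
ft_force: [0.5, 0.3, 0.9]
opening: 0.006
```

Run:
```python
from h import *
cam("wrist","pics/w10.png")
c=cam("top","pics/t10.png")
d=cam("side"); crop(d,220,170,420,310,4,"pics/s10.png")
im=cv2.imread("pics/s10.png")
S=lambda x,y,z:M+x*EX+y*EY+z*EZ
for an,col in((0,(0,0,255)),(.07,(0,255,0)),(.15,(255,0,0))):
    P=[S(x,r*np.cos(an),60.5+r*np.sin(an)) for x,r in((105,12),(105,165),(22.5,165),(22.5,193),(-22.5,193),(-22.5,165),(-105,165),(-105,12))]
    cv2.polylines(im,[np.array([[(proj(d,w)[0]-220+.5)*4,(proj(d,w)[1]-170+.5)*4] for w in P]).astype(np.int32)],True,col,1)
cv2.imwrite("pics/o10.png",im)
inc()
```

```text
t7.70 tip stand 0.4 149.9 242.5  elev 64.8 q [ 0.    0.4   1.72  0.51  1.06 -0.22] F [-0.3 -0.5  0.1] op 0.01
```

View pics/s10.png

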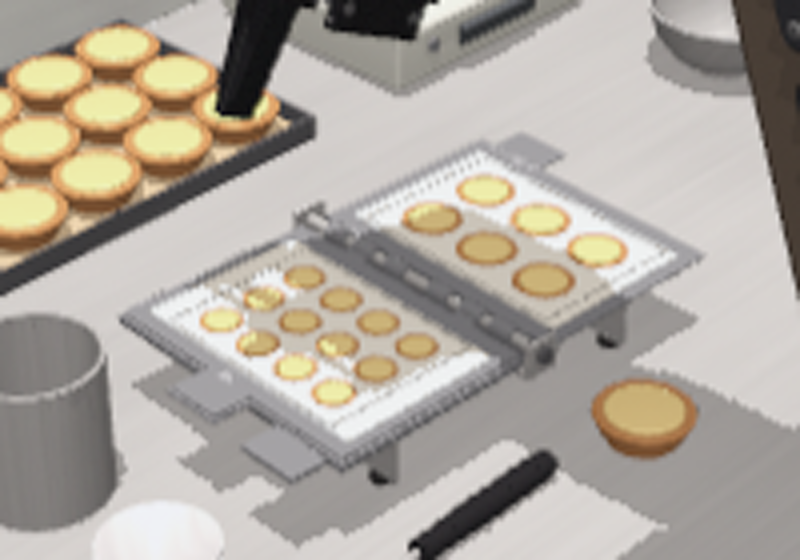

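View pics/o10.png

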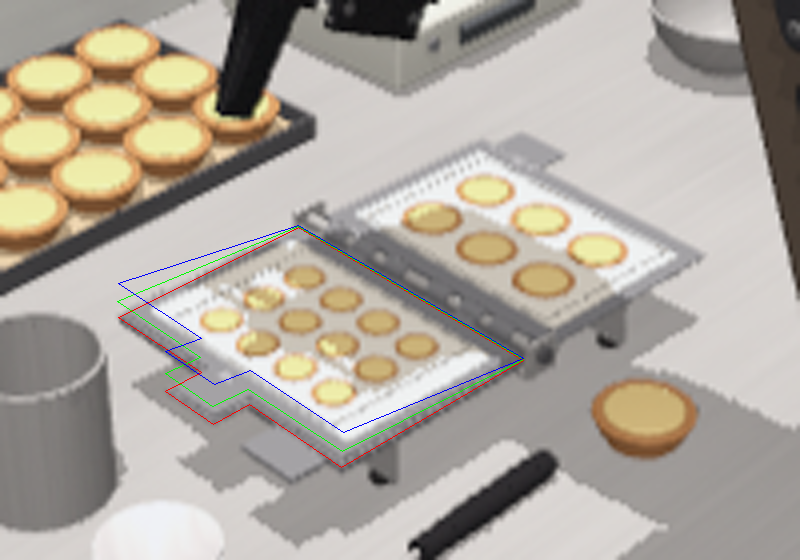

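View pics/w10.png

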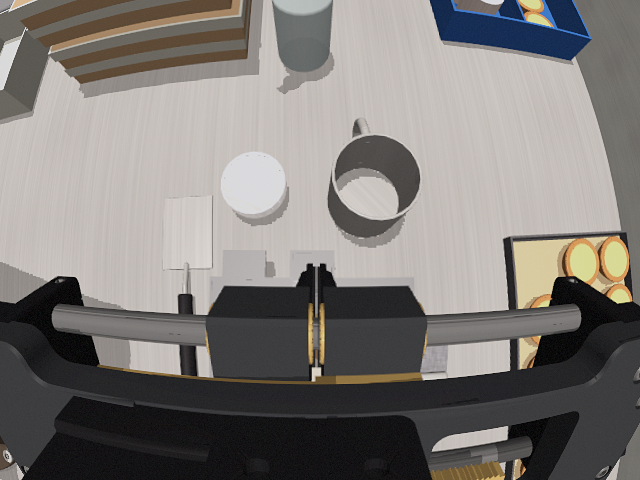

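View pics/t10.png

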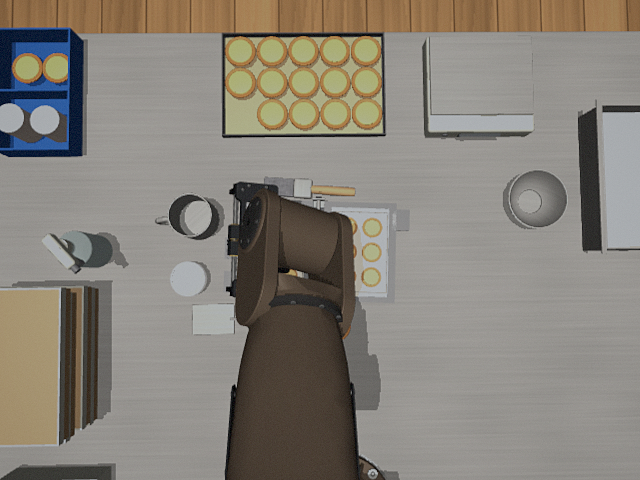

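In the side view the card's outline matches the one drawn for an angle of 0 on the left (tab at ~(210,390)). The next card is flat on the right with its tab at (528,150), and the surroundings haven't moved. The arm is clear, so I'm handing in.

```bash
python3 -c "
from cell import env
print(env.job_done()); s=env.state(); print(s['t'],s['ft_force'])"
```

```text
the job is handed in; nothing more can be done
None
the job is handed in; nothing more can be done
```

The top card is turned over its spine and lies flat on the left. The job was handed in at about 7.7 s of the 42 s.

**How:** I put the closed fingertips under the card's tab with the tool tilted, and lifted the card along its arc. I then pushed it past upright with the tip and pressed it down from above until about 31 N showed it was on its stop. After that I backed off straight up. The fingers only pushed on the underside, and nothing was pinched.

**Last checks:**
- **Turned card:** in the side view its outline matched the one drawn for lying flat on the left, clearly below the 0.07 rad limit line.
- **Next card:** it looked flat on the right.
- **Things standing around:** none showed any movement, though the arm hid part of the top view, including the tart. The tart stood in place in the side view, and the spatula in the wrist and side views.
- **Arm:** the fingertips were about 180 mm above the card with wrist force near zero, so it was touching nothing.

One move call was refused as invalid because I left out fields. The arm did not move, and I resent it complete. No check failed or disagreed.

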